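Spin-check a centrifuge rotor and brake it on its index mark

TASK

Check that the cleaned centrifuge rotor on its service stand runs freely: flick it with a fingertip against one of its upright tube sleeves so that it spins by itself counter-clockwise (seen from above), and let the raised bar on its top go past the fixed pointer at least once. Then, while it is still turning, brake it with a fingertip so that it comes to a standstill, in one go, with the bar in line with the pointer; do not stop it elsewhere and push it round, and finish with the hand clear and the rotor still on the mark. Grip nothing, keep off the nut in the middle, and leave everything else on the bench where it is.

Things in the scene. Friction and masses are not known exactly. Their poses are not given: they have to be found in the camera images.
- spindle (a joint): turning angle of the rotor in rad, growing counter-clockwise seen from above, counting on without wrapping; 0 and every multiple of 2*pi put the bar in line with the pointer. It starts at rest between -5.6 and -0.7. Nearly free bearing: the rotor slows by roughly 0.1 rad/s2 plus 5 percent of its speed per second; released at 2.5 rad/s it runs on for two to three turns.
- rotor_centre (a point): point on the rotor's upright axis at the level of its flat top face, 97 mm above the bench. In the middle of that face: a round boss 72 mm across and 6 mm high, and on it the nut, reaching 28 mm above the flat top; both turn with the rotor.
- rotor_mark (a point): the mark: outer end of the raised dark bar on the rotor's top, at the disc's edge 110 mm from the axis. The bar is 12 mm wide, 6 mm high and runs radially outwards from the central boss to the edge (34 to 110 mm from the axis). It turns with the rotor; this point turns with it.
- pointer_tip (a point): tip of the fixed dark pointer, a pointed arm on a post of the stand just outside the disc's edge, 114 mm from the axis. It points at the axis; post and arm reach from here 44 mm outwards, are 24 mm wide and rise 4 mm above the rotor's flat top. It stands in any direction from the axis.
- rotor: cream disc 220 mm across, 12 mm thick, on a dark square stand (origin on the axis at its underside, x along the bar, z up). Four upright dark tube sleeves, each 22 mm across and 38 mm tall above the flat top, stand 62 mm from the axis at 45, 135, 225 and 315 degrees from the bar. From 73 mm out to the edge at 110 mm the top is flat and free, but for the bar. Inertia about 0.005 kg m2.
- nut: the steel nut in the middle of the rotor, 28 mm across and 22 mm high; not to be touched
- bucket: loose aluminium rotor cup, 54 mm across, 52 mm high, beside the stand; origin under its centre; leave alone
- jar: loose amber grease jar, 48 mm across, 45 mm high, beside the stand; origin under its centre; leave alone
- wash: loose white bottle, 68 mm across, 170 mm high; origin under its centre; leave alone
- cover: loose grey rotor cover lying flat, 150 mm across, 42 mm high at its knob; origin under its centre; leave alone
- spanner: loose spanner lying flat, 160 mm long; leave alone
- wipes: loose cardboard box, 110 x 200 mm, 75 mm high; origin under its centre; leave alone

How it is judged:
By the outcome, as a careful person would: the job done as asked, in the order asked, and still so for the second after the job is handed in, with the robot touching nothing.
It also fails if it takes over 64 s, if anything falls off the work surface, if the arm or the gripper's body presses on something with over 40 N, if the wrist force passes 120 N, or if a joint passes its speed limit or range.

ROBOT

A 6-joint arm with a two-finger parallel gripper is mounted at the origin on the work surface. World frame = base frame: x ahead of the robot, y to its left, z up, the work surface at z = 0. Lengths are in m, angles in degrees, forces in N, time in s.
With the tool pointing down it reaches from about 0.325 to 1 m from the base axis. Payload 5.1 kg.
Tool frame: the origin (TCP) lies midway between the tips of the shut fingers; the grasp point (between the pads) lies 19 mm behind it; z points along the fingers, y is the line along which they close (so a half turn about z gives the same grasp; the last joint's range is limited). The gripper opens to 85 mm and grips with 20 to 120 N. Pads are 22 mm wide; open, the fingers measure 114 mm over their backs; the gripper's body (76 mm by 85 mm) begins 54 mm behind the grasp point. The pads swing forward as they close: fully open they stand 13 mm farther back than shut.
Start: joints at [-71.024, 7.093, 94.555, -0, 78.352, -4.733], TCP at [0.261, -0.595, 0.2] pointing down, gripper open.
Joint ranges: [-149.61, 149.61], [-58.7, 133.49], [1.44, 155.28], [-77.14, 257.14], [18.33, 153.61], [-166.67, 166.67]. Speed limits (degrees/s): [147.25, 147.25, 180, 180, 180, 180].

INTERFACE

Orientations are given as a 3x3 rotation matrix whose columns are the frame's x, y, z axes.
In Python, from plant import robot, eyes gives the robot as it stands.
- The arm moves only by the shell command python3 -m pendant 'ROWS' [FORCE]. ROWS is a JSON object of lists of equal length, an entry for each row: "travel": the shift along the tool's x, y, z in m, a list of three; "angular": the turn, a rotation vector about the tool's x, y, z in rad, a list of three; "grip": the opening, from 0 (shut) to 1 (fully open). In form: {"travel": [[tx, ty, tz], ...], "angular": [[ax, ay, az], ...], "grip": [grip, ...]}. A call has exactly 10 rows; each row shifts and turns the commanded pose from where the row before left it, along the tool's axes as they then stand; what a row does not reach is not made up. A row lasts 1/10 s, in which the tool goes at most 50 mm and 8.59 degrees, less where a joint would pass 70% of its speed; a pose out of reach is approached as far as the arm can. A call is refused whole if a number of a shift passes 0.05 or a number of a turn 0.15, either way. A call with a gripper value outside its range is refused whole. The fingers move at their own pace and stop on an object; FORCE is the grip in N (left out, the last holds). Time passes only in rows, so rows that do not move let the fingers close, or fill a call up. It gives the time, the measured TCP pose, the force, the opening and the grip force at its end, in the units of the state.
- robot.get_obs(): the state, without advancing time (a new reading comes with each control period).
- eyes.camera(name): name is "scene" or "top" or "wrist"; returns the picture (480x640x3 uint8, blue, green, red); there is no depth.
- eyes.camera_model(name): a dict with "mtx" (3x3 intrinsics, pixels), "k1" (the pictures are not rectified: a ray, as slopes to the right and down, at radius r is drawn at 1 + k1 r^2 times it, then the intrinsics apply), "cam_to_world" (4x4, takes a point from camera to world coordinates); the wrist camera has in their place "tool_from_camera" (4x4, takes a point from camera to tool coordinates, whose origin is the TCP and whose axes are the flange's). Camera axes: x right, y up, looking along -z (the intrinsics and any distortion apply to the point x, -y, -z); pixel columns grow to the right and rows downward; lengths in m; the calibration is good to about 2 mm. A picture is of the moment at which its call begins: read the wrist's pose just before it. camera_model takes no time and is no camera call.
- robot.close_job(): hands the job in; it is judged then, once.
The state is a dict: "clock": time; "joint_pos": joint angles; "dq": joint speeds; "joint_torque": joint torques, N m; "eef_pos": TCP position; "orientation": TCP orientation; "contact_force": force on the tool from outside, world axes, zero at the start; "moment": the same for the moment, N m; "width": opening from 0.0 (shut) to 1.0 (fully open); "grasp_force": force on a finger pad.
Only numpy, scipy, OpenCV 4.12 (cv2) and the standard library are available. Lean on these libraries where they do the work, as an engineer would, in place of code of your own. Each camera call takes 0.05 s, during which the arm holds its last target. There are 200 camera calls.

## Working session

There is one attempt and no reset: what is moved stays moved. The work goes in short steps, Python scripts to look and compute and a shell command to move; the robot and the scene stay as the last step left them, time stands still between calls to the robot, and variables do not carry over. Pictures are saved under pics/ and viewed, at most 10 in all, crops included, and the job is handed in when it is done.

```bash
ls; mkdir -p pics; python3 - <<'E'
from plant import robot, eyes
import cv2
for n in ("top","scene"):
    cv2.imwrite(f"pics/{n}0.png",eyes.camera(n)); m=eyes.camera_model(n); print(n,m)
o=robot.get_obs();print(o)
E
```

```text
pics
top {'mtx': array([[515.28564894,   0.        , 319.02833009],
       [  0.        , 515.28564894, 245.07170244],
       [  0.        ,   0.        ,   1.        ]]), 'k1': -0.01152179292657227, 'cam_to_world': array([[ 2.93457950e-02,  9.98345165e-01, -4.94545843e-02,
         4.75774260e-01],
       [-9.99568711e-01,  2.92552574e-02, -2.55373253e-03,
        -7.34618750e-03],
       [-1.10269993e-03,  4.95081964e-02,  9.98773109e-01,
         1.34320078e+00],
       [ 0.00000000e+00,  0.00000000e+00,  0.00000000e+00,
         1.00000000e+00]])}
scene {'mtx': array([[440.27058961,   0.        , 314.87291821],
       [  0.        , 440.27058961, 239.69716876],
       [  0.        ,   0.        ,   1.        ]]), 'k1': -0.08164381311739392, 'cam_to_world': array([[-0.79455768, -0.40198266,  0.45506926,  1.02813236],
       [ 0.60717252, -0.53148147,  0.59065131,  0.666747  ],
       [ 0.0044293 ,  0.74561209,  0.66636551,  0.84779557],
       [ 0.        ,  0.        ,  0.        ,  1.        ]])}
{'clock': 0.1, 'joint_pos': array([-7.10245783e+01,  7.13199713e+00,  9.46269202e+01, -1.81977778e-03,
        7.83513290e+01, -4.73207416e+00]), 'dq': array([-0.0023536 , -0.01999283, -0.07115549, -0.06465332,  0.00972269,
        0.02794146]), 'joint_torque': array([ 8.83047414e-04, -4.24927032e+01, -3.66655755e+01, -5.30465979e-05,
        3.86087617e-03,  7.49711376e-06]), 'eef_pos': array([ 0.26111399, -0.59457684,  0.19924388]), 'orientation': array([[ 9.15607451e-01,  4.02072836e-01, -6.55080986e-04],
       [ 4.02073350e-01, -9.15605672e-01,  1.80948193e-03],
       [ 1.27747664e-04, -1.92016574e-03, -9.99998148e-01]]), 'contact_force': array([ 0.24179418, -0.43314571, -0.16059186]), 'moment': array([-0.00447459, -0.00104593,  0.01971305]), 'grasp_force': 0.0, 'width': 1.0013883391290772}
```

View pics/top0.png

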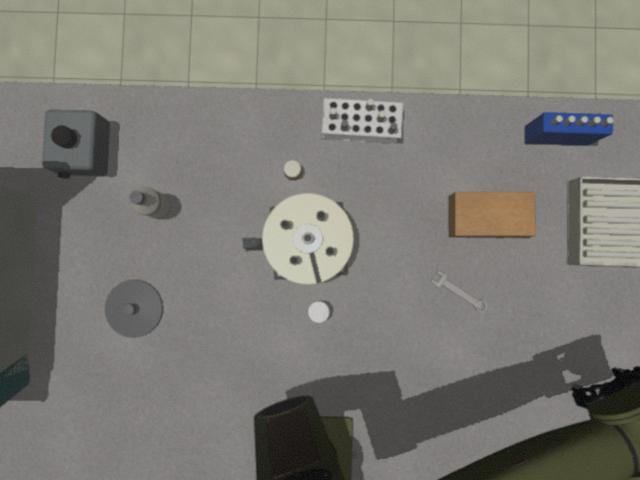

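View pics/scene0.png

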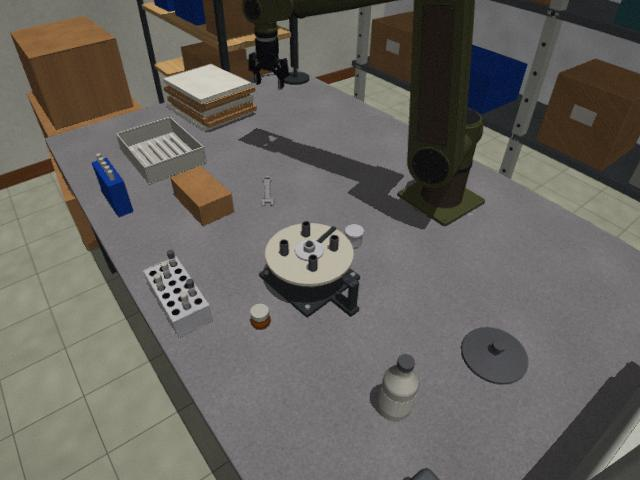

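The top view shows the rotor at about (308,238), the bar pointing down to (318,282), the pointer at left (262,243), the bucket at (318,312) and the jar cap at (292,169). In the scene view nothing stands over the rotor. Next I measure.

```bash
cat > h.py <<'E'
from plant import robot, eyes
import cv2, numpy as np
from scipy.ndimage import map_coordinates
def proj(m,P):
    T=np.linalg.inv(m["cam_to_world"]); p=np.atleast_2d(P)@T[:3,:3].T+T[:3,3]
    s=np.c_[p[:,0],-p[:,1]]/-p[:,2:]; s*=1+m["k1"]*(s**2).sum(1,keepdims=True)
    K=m["mtx"]; return s*[K[0,0],K[1,1]]+K[:2,2]
def unproj(m,uv,z):
    K=m["mtx"]; d=(np.array(uv,float)-K[:2,2])/[K[0,0],K[1,1]]; s=d.copy()
    for _ in range(8): s=d/(1+m["k1"]*(s@s))
    T=m["cam_to_world"]; r=T[:3,:3]@[s[0],-s[1],-1]; return T[:3,3]+r*(z-T[2,3])/r[2]
def samp(img,m,c,r,deg,z):
    a=np.radians(np.asarray(deg,float)); r=np.broadcast_to(r,a.shape)
    uv=proj(m,np.c_[c[0]+r*np.cos(a),c[1]+r*np.sin(a),0*a+z])
    return map_coordinates(img.astype(float).mean(2) if img.ndim==3 else img,[uv[:,1],uv[:,0]],order=1,mode='nearest')
E
python3 - <<'E'
from h import *
from scipy.optimize import least_squares
for n in ("top","scene"):
    im=cv2.imread(f"pics/{n}0.png"); m=eyes.camera_model(n)
    h=cv2.cvtColor(im,cv2.COLOR_BGR2HSV); b=im.astype(int)
    mask=((b[...,2]-b[...,0]>12)&(b[...,2]>140)).astype(np.uint8)
    k,l,st,ce=cv2.connectedComponentsWithStats(mask)
    g=proj(m,[[.48,.02,.097]])[0]
    i=min(range(1,k),key=lambda i:np.hypot(*(ce[i]-g))-st[i,4]*.01)
    print(n,g,ce[i],st[i])
    cn=max(cv2.findContours((l==i).astype(np.uint8),cv2.RETR_EXTERNAL,cv2.CHAIN_APPROX_NONE)[0],key=len)[:,0]
    w=np.array([unproj(m,p,.097)[:2] for p in cn])
    f=least_squares(lambda q:np.hypot(*(w-q[:2]).T)-q[2],[*w.mean(0),.11],loss='soft_l1',f_scale=.001).x
    print("circle",f)
    if n=="top": c=f[:2]
    d=np.arange(0,360,1.)
    for nm,r0,z in (("bar",.085,.103),("bar",.10,.103),("ptr",.125,.10),("ptr",.14,.10)):
        v=samp(im,m,f[:2],r0,d,z); o=v<90; 
        segs=np.split(d[o],np.where(np.diff(d[o])>1)[0]+1); print(nm,[(s[0],s[-1]) for s in segs if len(s)>1])
E
python3 -c "
import cv2;i=cv2.imread('pics/top0.png')[180:300,230:380];cv2.imwrite('pics/c.png',cv2.resize(i,None,fx=5,fy=5,interpolation=2))"
```

```text
top [308.33502329 268.53023619] [299.27391463  44.67322145] [  122     0   339    92 27410]
circle [1.00832491 0.03740366 0.18837435]
bar []
bar []
ptr []
ptr [(np.float64(205.0), np.float64(210.0))]
scene [330.24163509 238.0356385 ] [308.36260531 255.39079715] [ 265  223   89   61 3086]
circle [0.55511774 0.02725544 0.105127  ]
bar [(np.float64(172.0), np.float64(185.0)), (np.float64(191.0), np.float64(199.0)), (np.float64(232.0), np.float64(245.0))]
bar [(np.float64(192.0), np.float64(199.0)), (np.float64(232.0), np.float64(243.0))]
ptr [(np.float64(0.0), np.float64(104.0)), (np.float64(107.0), np.float64(110.0)), (np.float64(162.0), np.float64(166.0)), (np.float64(354.0), np.float64(359.0))]
ptr [(np.float64(0.0), np.float64(108.0)), (np.float64(162.0), np.float64(165.0)), (np.float64(356.0), np.float64(359.0))]
```

View pics/c.png

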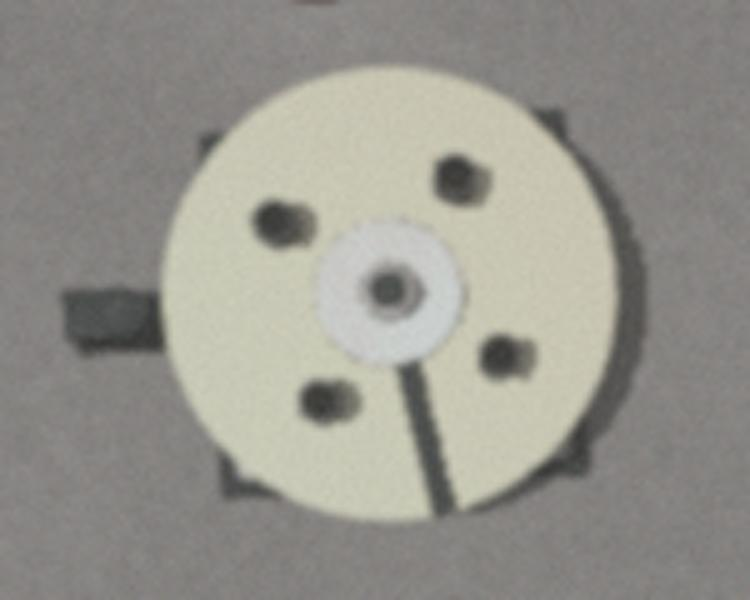

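The crop shows the disc with its centre at about crop pixel (390,293), the bar end at (446,515) and the pointer arm at left, rows 290–350. I'll redo the disc fit on this region only.

```bash
python3 - <<'E'
from h import *
from scipy.optimize import least_squares
im=cv2.imread("pics/top0.png"); m=eyes.camera_model("top")
b=im.astype(int); mask=((b.min(2)>0)&(b[...,1]>140)&(b[...,1]-b[...,0]>8)).astype(np.uint8)
z=np.zeros_like(mask); z[185:292,255:362]=mask[185:292,255:362]
cn=max(cv2.findContours(z,cv2.RETR_EXTERNAL,cv2.CHAIN_APPROX_NONE)[0],key=len)[:,0]
w=np.array([unproj(m,p,.097)[:2] for p in cn])
f=least_squares(lambda q:np.hypot(*(w-q[:2]).T)-q[2],[*w.mean(0),.11],loss='soft_l1',f_scale=.001).x
print("circle",f,len(cn))
c=f[:2]; d=np.arange(0,360,1.)
for nm,r0,zz in (("bar",.08,.103),("bar",.09,.103),("bar",.10,.103),("ptr",.118,.101),("ptr",.125,.101),("ptr",.14,.101),("ptr",.15,.101)):
    v=samp(im,m,c,r0,d,zz); o=v<100
    print(nm,[(s[0],s[-1],v[int(s[0]):int(s[-1])+1].min().round()) for s in np.split(d[o],np.where(np.diff(d[o])>1)[0]+1) if len(s)>1])
# sleeves
for p in [(457,178),(275,221),(495,356),(321,400)]:
    q=unproj(m,(230+p[0]/5-.4,180+p[1]/5-.4),.135)[:2]-c; print("sleeve",np.hypot(*q),np.degrees(np.arctan2(q[1],q[0])))
# pointer corners in the top view
for p in [(62,290),(160,290),(62,350),(160,350),(75,290)]:
    q=unproj(m,(230+p[0]/5-.4,180+p[1]/5-.4),.101)[:2]-c; print("ptr",q,np.degrees(np.arctan2(q[1],q[0])))
ms=eyes.camera_model("scene"); im2=cv2.imread("pics/scene0.png")
a=np.radians(np.arange(0,360,3));
for p in proj(ms,np.c_[c[0]+.11*np.cos(a),c[1]+.11*np.sin(a),0*a+.097]): cv2.circle(im2,tuple(int(round(x)) for x in p),0,(0,0,255),-1)
for rr,aa in ((.114,92),(.158,92),(.114,90),(.158,90)):
    p=proj(ms,[c[0]+rr*np.cos(np.radians(aa)),c[1]+rr*np.sin(np.radians(aa)),.101])[0]; cv2.circle(im2,tuple(int(round(x)) for x in p),0,(0,255,0) if aa==90 else (255,0,0),-1)
cv2.imwrite("pics/s1.png",cv2.resize(im2[210:330,240:390],None,fx=5,fy=5,interpolation=0))
cv2.imwrite("pics/p.png",cv2.resize(im[228:262,235:275],None,fx=15,fy=15,interpolation=2))
E
```

```text
circle [0.55487998 0.02524171 0.10846685] 391
bar [(np.float64(194.0), np.float64(199.0), np.float64(79.0))]
bar [(np.float64(194.0), np.float64(198.0), np.float64(79.0))]
bar [(np.float64(195.0), np.float64(198.0), np.float64(78.0))]
ptr [(np.float64(93.0), np.float64(106.0), np.float64(59.0)), (np.float64(139.0), np.float64(149.0), np.float64(78.0)), (np.float64(213.0), np.float64(295.0), np.float64(63.0)), (np.float64(316.0), np.float64(319.0), np.float64(84.0))]
ptr [(np.float64(92.0), np.float64(105.0), np.float64(59.0)), (np.float64(143.0), np.float64(145.0), np.float64(88.0)), (np.float64(226.0), np.float64(233.0), np.float64(71.0)), (np.float64(246.0), np.float64(250.0), np.float64(95.0)), (np.float64(255.0), np.float64(258.0), np.float64(95.0)), (np.float64(261.0), np.float64(264.0), np.float64(94.0))]
ptr [(np.float64(92.0), np.float64(104.0), np.float64(58.0))]
ptr [(np.float64(7.0), np.float64(19.0), np.float64(66.0)), (np.float64(92.0), np.float64(103.0), np.float64(72.0))]
sleeve 0.0604515853153739 -32.04243729940932
sleeve 0.0600910189242009 61.75991433134386
sleeve 0.06138740934888646 -121.49941207090855
sleeve 0.06209408886956546 152.54985996899816
ptr [-0.00498059  0.15717244] 91.81502174591004
ptr [-0.00359549  0.10980893] 91.87537668178786
ptr [-0.03398187  0.15610576] 102.28083704673548
ptr [-0.03259384  0.10879716] 106.67735179803186
ptr [-0.00479685  0.15088832] 91.82086279344594
```

View pics/s1.png

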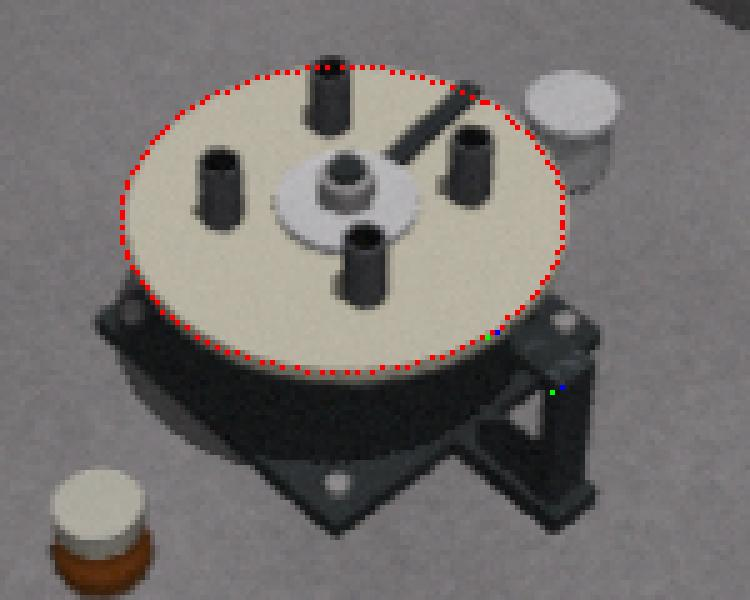

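View pics/p.png

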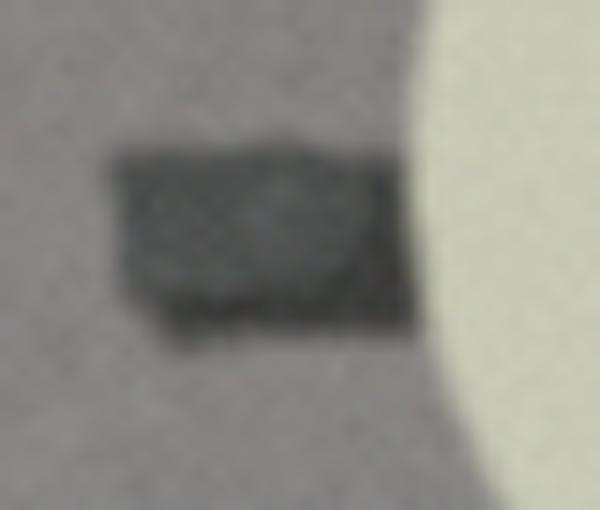

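```bash
python3 - <<'E'
from h import *
c=np.array([.5549,.0252])
m=eyes.camera_model("top"); im=cv2.imread("pics/top0.png").astype(float).mean(2)
print(im[235:254,243:263].round().astype(int))
for v in (242.,242.5,243):
  for u in (246,252):
    q=unproj(m,(u,v),.101)[:2]-c; print(u,v,q,np.degrees(np.arctan2(q[1],q[0])))
out=[]
for n,z0,sl,f in (("top",None,(slice(215,265),slice(235,285)),12),("scene",None,(slice(255,300),slice(325,370)),12)):
    mm=eyes.camera_model(n); I=cv2.imread(f"pics/{n}0.png")[sl]; I=cv2.resize(I,None,fx=f,fy=f,interpolation=2)
    for th,col in ((93,(0,255,0)),(96,(0,0,255)),(99,(255,0,0))):
        t=np.radians(th); e=np.array([np.cos(t),np.sin(t)]); s=np.array([-e[1],e[0]])
        pts=[c+.114*e,c+.132*e+.012*s,c+.158*e+.012*s,c+.158*e-.012*s,c+.132*e-.012*s]
        p=proj(mm,[[*x,.101] for x in pts]); p=(p-[sl[1].start,sl[0].start]+.5)*f
        cv2.polylines(I,[p.round().astype(np.int32)],True,col,1)
    out.append(cv2.resize(I,(400,400)))
cv2.imwrite("pics/pp.png",np.hstack(out))
E
```

```text
[[136 133 130 129 132 133 129 131 133 131 132 133 130 133 132 129 133 129
  138 162]
 [130 130 125 126 125 130 131 128 130 126 123 123 130 131 130 128 126 128
  134 163]
 [117 115 115 113 113 114 118 117 111 107 104 105 110 119 121 123 119 119
  130 161]
 [ 95  93  89  88  91  92  88  88  85  83  85  84  81  89  96  98  95  96
  109 154]
 [ 81  80  79  80  79  79  79  78  81  77  81  80  80  79  76  81  75  76
   92 147]
 [ 83  77  75  79  76  78  77  80  80  83  89  86  80  78  77  78  71  63
   89 146]
 [ 87  73  82  78  80  76  80  77  84  84  87  83  83  80  81  77  72  63
   82 142]
 [ 86  78  80  81  80  82  75  82  86  89  83  80  80  77  74  77  70  64
   81 136]
 [ 91  82  82  84  80  78  83  78  83  85  84  81  80  78  77  74  64  62
   78 125]
 [ 93  82  79  81  80  82  78  81  80  83  82  81  80  75  74  70  62  58
   72 117]
 [ 89  85  87  84  81  80  83  80  77  81  79  79  77  76  74  63  64  60
   66 108]
 [ 95  82  84  86  82  81  81  82  76  73  75  72  71  67  59  58  64  59
   63 101]
 [ 97  85  78  73  70  70  77  72  69  64  66  64  67  62  58  60  61  59
   65  90]
 [112  97  83  65  62  57  60  55  56  57  63  58  58  57  60  64  59  60
   62  86]
 [127 113  94  74  66  69  66  68  75  69  70  70  67  69  69  73  71  68
   72  93]
 [131 123 108  92  83  86  95  91 101 102 100  98  99 103  99 103 100 100
  101 108]
 [127 131 121 111 104 109 117 116 122 125 127 128 126 127 127 129 125 126
  128 129]
 [132 130 131 127 127 128 129 129 131 133 132 134 134 132 138 128 130 132
  130 133]
 [130 136 132 132 128 128 132 135 130 131 132 130 131 133 134 130 131 131
  132 132]]
246 242.0 [-0.01535928  0.14715889] 95.95850664826844
252 242.0 [-0.01493493  0.1326652 ] 96.42309174882448
246 242.5 [-0.01656795  0.14711489] 96.4255275593007
252 242.5 [-0.01614356  0.1326219 ] 96.94025369589663
246 243 [-0.01777651  0.1470709 ] 96.89192614321829
252 243 [-0.01735208  0.13257861] 97.45656841085024
```

View pics/pp.png

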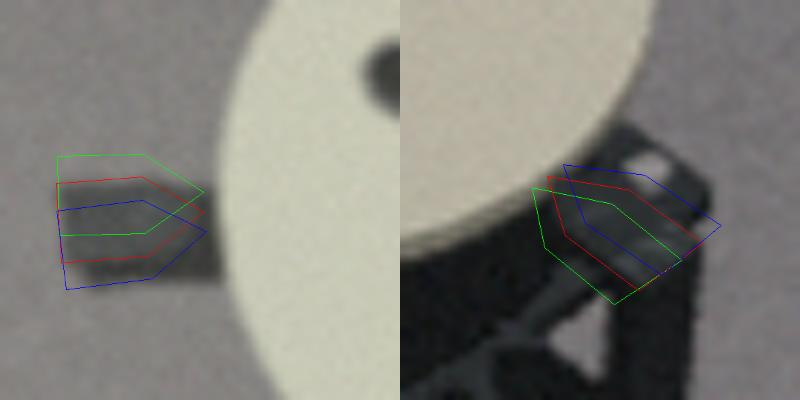

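Both views put the pointer at about 96.4° and the bar at about 196.4°, so theta is about −4.54, inside the stated range. The axis is near (0.555, 0.026). I'll shut the fingers and go above the start of the flick.

```bash
python3 -m pendant '{"travel":[[0.032,-0.031,0],[0.032,-0.031,0],[0.032,-0.031,0],[0.032,-0.031,0],[0.032,-0.031,0],[0.032,-0.031,0],[0.032,-0.031,0],[0.032,-0.031,0],[0.032,-0.031,0],[0.032,-0.031,0]],"angular":[[0,0,0],[0,0,0],[0,0,0],[0,0,0],[0,0,0],[0,0,0],[0,0,0],[0,0,0],[0,0,0],[0,0,0]],"grip":[0,0,0,0,0,0,0,0,0,0]}'
python3 -m pendant '{"travel":[[0.032,-0.031,0],[0.032,-0.031,0],[0.032,-0.031,0],[0.03,-0.025,0],[0,0,0],[0,0,0],[0,0,0],[0,0,0],[0,0,0],[0,0,0]],"angular":[[0,0,0],[0,0,0],[0,0,0],[0,0,0],[0,0,0.135],[0,0,0.135],[0,0,0.135],[0,0,0.135],[0,0,0.135],[0,0,0]],"grip":[0,0,0,0,0,0,0,0,0,0]}'
python3 - <<'E'
from plant import robot
import numpy as np
o=robot.get_obs();R=o["orientation"];print(o["clock"],R.round(3),o["joint_pos"].round(1))
c=np.array([.555,.026]);t=np.radians(-15);d=np.array([np.cos(t),np.sin(t)]);n=np.array([d[1],-d[0]])
S=np.r_[c-.043*d+.063*n,.110];print(S,(R.T@(S-o["eef_pos"])).round(4))
E
```

```text
clock: 1.1
eef_pos: [0.4297, -0.1808, 0.2001]
orientation: [[0.916, 0.402, -0.0], [0.402, -0.916, 0.0], [-0.0, -0.0, -1.0]]
contact_force: [1.8, -0.2, -0.1]
width: -0.002
grasp_force: 0.0
clock: 2.1
eef_pos: [0.4972, -0.0238, 0.1999]
orientation: [[0.966, -0.258, -0.001], [-0.258, -0.966, 0.0], [-0.001, 0.0, -1.0]]
contact_force: [0.4, -0.6, 0.1]
width: 0.002
grasp_force: 0.0
2.1 [[ 0.966 -0.258 -0.001]
 [-0.258 -0.966  0.   ]
 [-0.001  0.    -1.   ]] [ -8.9 -12.6 113.6  -0.   79.1  96. ]
[ 0.49715959 -0.02372411  0.11      ] [-0.     -0.0001  0.0899]
```

```bash
python3 -m pendant '{"travel":[[0,0,0.02],[0,0,0.03],[0,0,0.02],[0,0,0.01],[0,0,0.006],[0,0,0.004],[0,0,0],[0,0,0],[0,0,0],[0,0,0]],"angular":[[0,0,0],[0,0,0],[0,0,0],[0,0,0],[0,0,0],[0,0,0],[0,0,0],[0,0,0],[0,0,0],[0,0,0]],"grip":[0,0,0,0,0,0,0,0,0,0]}'
python3 - <<'E'
from h import *
a=eyes.camera("scene")[170:300,230:390]; b=eyes.camera("top")[170:300,230:390]
cv2.imwrite("pics/d.png",np.vstack([cv2.resize(x,None,fx=3,fy=2.3*1) if 0 else cv2.resize(x,None,fx=2.3,fy=2.3) for x in (a,b)]))
E
```

```text
clock: 3.1
eef_pos: [0.4981, -0.024, 0.1111]
orientation: [[0.966, -0.258, 0.001], [-0.258, -0.966, -0.0], [0.001, -0.0, -1.0]]
contact_force: [-0.3, 0.4, 0.7]
width: -0.003
grasp_force: 0.0
```

View pics/d.png

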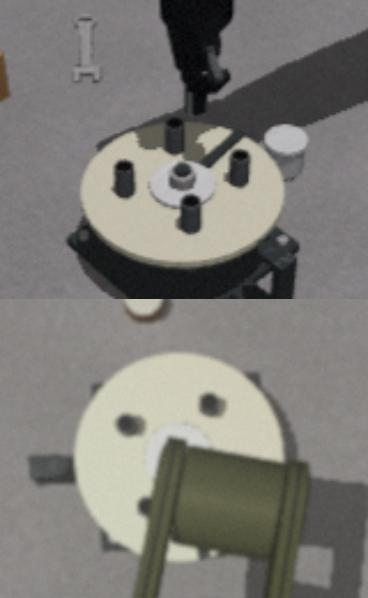

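The scene view shows the fingertip (195,112) just behind the sleeve at (175,135), with nothing in its way. I'll flick, lift, and move towards the braking place.

```bash
python3 -m pendant '{"travel":[[0.005,0,0],[0.01,0,0],[0.012,0,0],[0.012,0,0],[0,0,-0.03],[0,0,-0.04],[0,0,-0.01],[-0.03,-0.021,0],[-0.03,-0.021,0],[-0.03,-0.021,0]],"angular":[[0,0,0],[0,0,0],[0,0,0],[0,0,0],[0,0,0],[0,0,0],[0,0,0],[0,0,0],[0,0,0],[0,0,0]],"grip":[0,0,0,0,0,0,0,0,0,0]}'
cat > ang.py <<'E'
from h import *
import sys
C=np.array([.555,.026])
def look(n,show=False):
    t=robot.get_obs()["clock"]; im=eyes.camera(n); m=eyes.camera_model(n)
    d=np.arange(0,360,1.); v=np.mean([samp(im,m,C,r,d,.102) for r in (.08,.087,.094,.101)],0)
    return t,v,im
if __name__=="__main__":
    ref=None
    N=int(sys.argv[1])
    for i in range(N):
        for n in ("scene","top"):
            t,v,im=look(n)
            if i==N-1: cv2.imwrite(f"pics/l_{n}_{t:.2f}.png",im)
            k=np.where(v<105)[0]; s=np.split(k,np.where(np.diff(k)>1)[0]+1)
            print(n,round(t,3),[(int(x[0]),int(x[-1])) for x in s if len(x)>2])
    o=robot.get_obs(); print(o["clock"],o["eef_pos"].round(4))
E
python3 ang.py 3
```

```text
clock: 4.2
eef_pos: [0.4644, 0.0507, 0.1901]
orientation: [[0.966, -0.259, -0.0], [-0.259, -0.966, 0.0], [-0.0, -0.0, -1.0]]
contact_force: [0.6, 0.8, 0.3]
width: -0.003
grasp_force: 0.0
scene 4.2 [(175, 244)]
top 4.25 [(119, 201)]
scene 4.3 [(174, 244)]
top 4.35 [(117, 203)]
scene 4.4 [(175, 244)]
top 4.45 [(116, 204)]
4.5 [0.4653 0.0496 0.1904]
```

```bash
python3 -c "
import cv2,glob,numpy as np
a=cv2.imread('pics/l_scene_4.40.png')[190:300,230:390];b=cv2.imread('pics/l_top_4.45.png')[180:300,230:390]
cv2.imwrite('pics/e.png',np.vstack([cv2.resize(x,None,fx=2.5,fy=2.5) for x in (a,b)]))"
```

```text
(no output)
```

View pics/e.png

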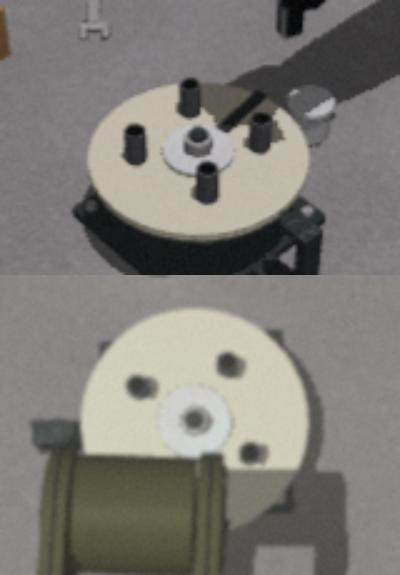

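```bash
python3 - <<'E'
from h import *
m=eyes.camera_model("scene")
P={"tcp0":(.4981,-.024,.111),"tcp0 z.135":(.4981,-.024,.135),"sl241top":(.555+.062*np.cos(np.radians(241.4)),.026+.062*np.sin(np.radians(241.4)),.135),"sl241bot":(.555+.062*np.cos(np.radians(241.4)),.026+.062*np.sin(np.radians(241.4)),.097)}
for k,p in P.items():
    u=proj(m,[p])[0]; print(k,u.round(1),((u-[230,170])*2.3).round(0))
print(np.degrees(np.arctan2(-.024-.026,.4981-.555)))
E
python3 -m pendant '{"travel":[[0,0,0],[0,0,0],[0,0,0],[0,0,0],[0,0,0],[0,0,0],[0,0,0],[0,0,0],[0,0,0],[0,0,0]],"angular":[[0,0,0],[0,0,0],[0,0,0],[0,0,0],[0,0,0],[0,0,0],[0,0,0],[0,0,0],[0,0,0],[0,0,0]],"grip":[0,0,0,0,0,0,0,0,0,0]}' >/dev/null; python3 ang.py 1
```

```text
tcp0 [314.3 227.8] [194. 133.]
tcp0 z.135 [314.3 220.6] [194. 116.]
sl241top [304.7 223.8] [172. 124.]
sl241bot [304.9 235.1] [172. 150.]
-138.69310776964977
scene 5.5 [(175, 244)]
top 5.55 [(116, 204)]
5.6 [0.4646 0.0501 0.1904]
```

```bash
python3 - <<'E'
import cv2,numpy as np
d=cv2.imread("pics/d.png").mean(2)[:298]
print("cols",list(range(170,222,4)))
for r in range(60,160,4): print(r,d[r,170:222:4].round().astype(int))
E
```

```text
cols [170, 174, 178, 182, 186, 190, 194, 198, 202, 206, 210, 214, 218]
60 [129  69   9  12   8  13   8   9  11  21  70  80 108]
64 [129  82  10  13   9  11  13   9  12  17  55  78  97]
68 [128 113  42  17  11  12  12  12  13  19  43  80  84]
72 [126 127 118  31  12  13  21  15  55  70  24  64  73]
76 [129 131 127  32  16   9  11  16  23  22  30  51  72]
80 [128 129 125  61  14  11  10  11  10  14  22  29  41]
84 [131 131 130 112  41  13   6   4  12  10  11  17  18]
88 [132 131 129 121  43   8  10  11  13   8  10   9  17]
92 [130 133 128 116  51  42  11   6   8  14  40  44  95]
96 [130 132 129 119  57  59  17   8   9  41 117 120 128]
100 [129 131 129 116  57  60  16  11  12  51 116  79  74]
104 [129 128 127 121  57  59  18  14  16  42  64  59  59]
108 [127 129 107  79  49  60  17  13  15  42  57  58  59]
112 [108  81  64  61  53  61  19  18  26  51  55  56  58]
116 [57 55 58 60 60 64 58 56 57 58 57 58 58]
120 [21 11 16 42 57 59 59 59 63 59 58 56 56]
124 [15 12 11 38 84 86 84 85 81 77 74 65 60]
128 [ 48  39  45  50  83  89  91  90  90  92 113 119 166]
132 [ 42  50  50  40  84  91  89  93  97 158 179 184 185]
136 [ 44  49  49  40  83  91  92 129 180 184 188 186 186]
140 [ 42  47  50  38  85  91  92 162 186 184 187 186 184]
144 [ 44  49  48  40  83  89  92 107 138 186 185 179 144]
148 [ 41  48  49  37  84  90  92  91  97 170 185 122  56]
152 [ 58  48  53  80  87  88  90  90  91 158 101  54  51]
156 [170 149 170 140  93  90  90  89  86  69  49  53  54]
```

```bash
python3 - <<'E'
from h import *
m=eyes.camera_model("scene")
for z in (.19,.21,.22): print(z,proj(m,[(.4646,.0501,z)])[0].round(1))
im=cv2.imread("pics/l_scene_5.50.png").mean(2)
print(list(range(336,362,2)))
for r in range(180,216,2): print(r,im[r,336:362:2].round().astype(int))
w=eyes.camera_model("wrist"); T=w["tool_from_camera"]; print(T.round(4),w["mtx"].round(0))
im=eyes.camera("wrist"); m2={"cam_to_world":T,**{k:w[k] for k in("mtx","k1")}}
for z in (-.03,-.02,0):
    u=proj(m2,[(0,0,z)])[0]; print(z,u); cv2.circle(im,tuple(int(x) for x in u),3,(0,0,255),1)
cv2.imwrite("pics/w.png",im)
E
```

```text
0.19 [344.1 213.2]
0.21 [344.5 206.6]
0.22 [344.7 203.2]
[336, 338, 340, 342, 344, 346, 348, 350, 352, 354, 356, 358, 360]
180 [ 60  11  16  16  10   4   9  14   9  20  65  74 109]
182 [86 18  4 16 15 11 15  6 29 31 44 71 68]
184 [122 124   9  14  16   8   7  15  30  25  34  68  69]
186 [121 122  14  16  14  13  16  14  12  14  22  40  36]
188 [123 121  34  11  12  16  13  14   5   9   7  25  16]
190 [121 123 102  30   5   6  11  12  16   8  12  11  95]
192 [123 124 104  35  10  10  14  11   9  15  12  96 126]
194 [125 122  95  47  48  14  14  10  97 113 118 125 125]
196 [127 125  92  51  49   8  15  11 114 124 124 124 123]
198 [123 126  94  50  42  16  10  17 120 121 122 126 126]
200 [125 122  81  49  45  15  15  15 121 124 127 124 124]
202 [127 125 107  51  41  12  16  26 122 126 119 119 119]
204 [128 124 124  98  65  58  91 121 116 121 125  91  56]
206 [125 123 120 123 118 124 121 125 123  93  59  55  57]
208 [122 131 125 126 123 119 123 121  75  53  55  56  61]
210 [125 122 122 125 125 121  95  62  59  59  59  59  57]
212 [122 125 120 121 122  94  60  58  59  57  58  60  55]
214 [126 126 121 121  65  57  59  55  57  60  61  59  59]
[[ 4.000e-04  9.482e-01  3.177e-01  8.220e-02]
 [ 1.000e+00 -4.000e-04 -2.000e-04  6.000e-04]
 [-1.000e-04  3.177e-01 -9.482e-01 -1.735e-01]
 [ 0.000e+00  0.000e+00  0.000e+00  1.000e+00]] [[340.   0. 322.]
 [  0. 340. 235.]
 [  0.   0.   1.]]
-0.03 [320.21328993 302.91152359]
-0.02 [320.28535319 292.84947116]
0 [320.40783762 275.73959146]
```

View pics/w.png

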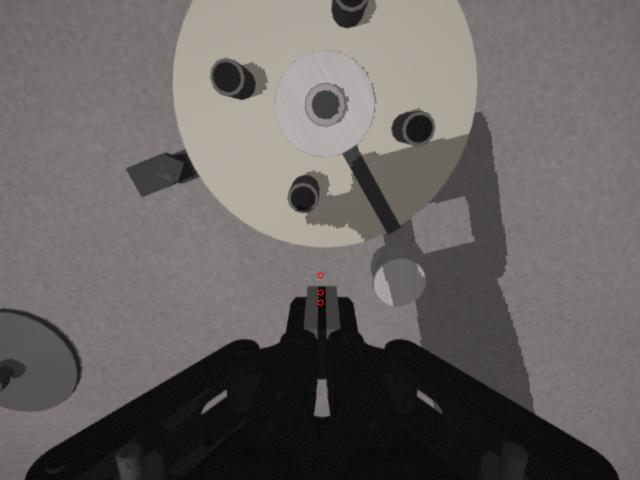

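The wrist view shows the fingertips ending at row 286, above where the TCP should be (row 276). In the scene view the tip ends at row 204, where 213 is expected. The real tip seems to lie behind the nominal TCP, so the flick passed over the sleeve. I'll quantify that.

```bash
python3 - <<'E'
from h import *
o=robot.get_obs(); R=o["orientation"]; p=o["eef_pos"]; print(p,o["width"])
w=eyes.camera_model("wrist"); T=w["tool_from_camera"]; m2={"cam_to_world":T,**{k:w[k] for k in("mtx","k1")}}
for q in [(.555,.026,.103),(.555,.026,.125)]+[(.555+.062*np.cos(a),.026+.062*np.sin(a),.135) for a in np.radians([151.4,241.4,331.4,61.4])]:
    print(proj(m2,[R.T@(np.array(q)-p)])[0].round(1))
for z in (-.04,-.03,-.025,-.02,-.01,0): print(z,[proj(m2,[(x,y,z)])[0].round(1).tolist() for x,y in ((.011,.0),(-.011,0),(.011,.011),(.011,.0145))])
g=cv2.imread("pics/w.png")[:,:,2].astype(int)
print([ (r,g[r,306:340:3].tolist()) for r in range(278,306,3)])
E
```

```text
[0.46459115 0.05013093 0.19042155] -0.001989029832901823
[320.7 103.9]
[320.6 102.3]
[299.2 196.4]
[414.8 126. ]
[346.3 -13.5]
[221.8  75.5]
-0.04 [[320.1, 292.2], [320.2, 335.3], [345.2, 292.3], [353.2, 292.3]]
-0.03 [[320.2, 282.0], [320.2, 323.0], [343.8, 282.0], [351.3, 282.0]]
-0.025 [[320.2, 277.3], [320.3, 317.3], [343.1, 277.3], [350.4, 277.3]]
-0.02 [[320.3, 272.9], [320.3, 312.0], [342.5, 272.9], [349.6, 272.9]]
-0.01 [[320.3, 264.8], [320.4, 302.2], [341.4, 264.8], [348.1, 264.8]]
0 [[320.4, 257.5], [320.4, 293.3], [340.4, 257.5], [346.8, 257.5]]
[(278, [132, 131, 125, 125, 131, 127, 127, 125, 126, 129, 127, 127]), (281, [124, 128, 128, 125, 129, 124, 129, 124, 122, 126, 127, 128]), (284, [127, 126, 124, 122, 124, 124, 126, 125, 124, 123, 125, 124]), (287, [126, 67, 65, 64, 45, 21, 23, 65, 66, 64, 86, 124]), (290, [120, 64, 64, 62, 255, 255, 14, 64, 62, 63, 75, 127]), (293, [113, 63, 63, 63, 255, 13, 11, 63, 62, 64, 71, 131]), (296, [82, 61, 63, 63, 33, 10, 12, 63, 63, 64, 65, 102]), (299, [52, 62, 63, 62, 33, 18, 15, 62, 61, 64, 61, 18]), (302, [59, 62, 63, 63, 27, 17, 10, 64, 62, 63, 61, 12]), (305, [61, 63, 63, 63, 25, 14, 13, 64, 61, 62, 62, 15])]
```

The camera pose agrees with the rotor, so the fingertip really ends about 34 mm behind the nominal TCP. I'll find the touch height at the braking place, with the tool tilted 20° so that its body stays clear of the sleeves.

```bash
python3 -m pendant '{"travel":[[0.017,0,0],[0,0,0],[0,0,0],[0,0,0],[-0.012,0,0.033],[-0.012,0,0.033],[-0.012,0,0.033],[0,0,0],[0,0,0],[0,0,0]],"angular":[[0,0,0],[0,0.117,0],[0,0.117,0],[0,0.116,0],[0,0,0],[0,0,0],[0,0,0],[0,0,0],[0,0,0],[0,0,0]],"grip":[0,0,0,0,0,0,0,0,0,0]}'
python3 -m pendant '{"travel":[[-0.0002,0,0.0006],[-0.0002,0,0.0006],[-0.0002,0,0.0006],[-0.0002,0,0.0006],[-0.0002,0,0.0006],[-0.0002,0,0.0006],[-0.0002,0,0.0006],[-0.0002,0,0.0006],[-0.0002,0,0.0006],[0,0,0]],"angular":[[0,0,0],[0,0,0],[0,0,0],[0,0,0],[0,0,0],[0,0,0],[0,0,0],[0,0,0],[0,0,0],[0,0,0]],"grip":[0,0,0,0,0,0,0,0,0,0]}'
python3 - <<'E'
from h import *
im=eyes.camera("scene"); m=eyes.camera_model("scene"); o=robot.get_obs(); R=o["orientation"]; p=o["eef_pos"]
for L in (.03,.034,.038): print(L,[proj(m,[p+R@np.array([x,0,-L])])[0].round(1).tolist() for x in(-.011,0,.011)])
g=im.mean(2); print(list(range(334,366,2)))
for r in range(212,250,2): print(r,g[r,334:366:2].round().astype(int))
E
```

```text
clock: 6.65
eef_pos: [0.483, 0.0457, 0.0878]
orientation: [[0.906, -0.258, 0.335], [-0.243, -0.966, -0.088], [0.346, -0.001, -0.938]]
contact_force: [0.0, -0.4, 0.0]
width: 0.0
grasp_force: 0.0
clock: 7.65
eef_pos: [0.4812, 0.0456, 0.0792]
orientation: [[0.908, -0.258, 0.331], [-0.243, -0.966, -0.089], [0.343, 0.0, -0.939]]
contact_force: [0.5, 0.9, 0.6]
width: 0.001
grasp_force: 0.0
0.03 [[343.7, 239.6], [340.1, 239.5], [336.4, 239.4]]
0.034 [[344.3, 238.3], [340.6, 238.2], [337.0, 238.1]]
0.038 [[344.8, 237.1], [341.2, 237.0], [337.5, 236.9]]
[334, 336, 338, 340, 342, 344, 346, 348, 350, 352, 354, 356, 358, 360, 362, 364]
212 [124 123  78   9  23  14   7  17  13  15  15  10  17  20  27  47]
214 [125 126  79  14   9  12  15   9  14  15  12  17  15  18  22  63]
216 [123 123  78   6  14  14  12  14  11  12  16   8  11  14  36  64]
218 [124 125  89   8  17  10  14  17  15  16  11  14   6  22  42  65]
220 [121 123 123  80  14  11  12  17  14  10   9  12  15  37  35  61]
222 [124 124 122  82  16  16  14  16  17  17  14  21  43  27  25  59]
224 [124 124 123  84  15  16  16  17  19   8  13  19  12  16  23  55]
226 [ 90 124 122  82  68  18   6   7  13  14  18  18  13  15  10  35]
228 [ 35 101 120  67  55  23  12  15  16  15   8  15  15  17  19  11]
230 [ 39  89  83  63  71  44   8  14  17   9  14   9   6  22  67 113]
232 [ 87  89  69  43  84  25  15  12  49  78  65  40  79  88  95 117]
234 [152  91  74  64  68  14  13   7  83  92  89  87  92  91  88 125]
236 [ 17  25  41  83  40  23  15  62  90  93 101  97  93  88 100 125]
238 [ 17  20  63  77  19  18  13  72  89  86  73  80  86  79 111 124]
240 [ 60  57  47  74  41  34  69  88  87  87  91  90  88  79 110 123]
242 [51 49 65 88 91 87 91 90 87 93 92 89 88 76 60 74]
244 [ 43  47 108  88  88  89  89  88  87  87  91  89  83  75  60  59]
246 [ 47  45 140 182 176  89  89  90  90  91  93  89  79  62  60  57]
248 [ 48  47 147 182 184 174 121  91  89  88  70  59  59  56  59  59]
```

```bash
python3 -m pendant '{"travel":[[-0.0002,0,0.0006],[-0.0002,0,0.0006],[-0.0002,0,0.0006],[-0.0002,0,0.0006],[-0.0002,0,0.0006],[-0.0002,0,0.0006],[-0.0002,0,0.0006],[-0.0002,0,0.0006],[-0.0002,0,0.0006],[0,0,0]],"angular":[[0,0,0],[0,0,0],[0,0,0],[0,0,0],[0,0,0],[0,0,0],[0,0,0],[0,0,0],[0,0,0],[0,0,0]],"grip":[0,0,0,0,0,0,0,0,0,0]}' | head -4
python3 -m pendant '{"travel":[[-0.0002,0,0.0006],[-0.0002,0,0.0006],[-0.0002,0,0.0006],[-0.0002,0,0.0006],[0,0,0],[0,0,0],[0,0,0],[0,0,0],[0,0,0],[0,0,0]],"angular":[[0,0,0],[0,0,0],[0,0,0],[0,0,0],[0,0,0],[0,0,0],[0,0,0],[0,0,0],[0,0,0],[0,0,0]],"grip":[0,0,0,0,0,0,0,0,0,0]}' | head -4
```

```text
clock: 8.7
eef_pos: [0.4814, 0.0456, 0.0736]
orientation: [[0.908, -0.258, 0.331], [-0.243, -0.966, -0.089], [0.343, 0.0, -0.939]]
contact_force: [0.2, 0.6, -0.6]
clock: 9.7
eef_pos: [0.4815, 0.0456, 0.0712]
orientation: [[0.908, -0.258, 0.331], [-0.243, -0.966, -0.089], [0.343, 0.0, -0.939]]
contact_force: [0.3, -0.1, -0.2]
```

```bash
for i in 1; do python3 -m pendant '{"travel":[[-0.0002,0,0.0006],[-0.0002,0,0.0006],[-0.0002,0,0.0006],[0,0,0],[0,0,0],[0,0,0],[0,0,0],[0,0,0],[0,0,0],[0,0,0]],"angular":[[0,0,0],[0,0,0],[0,0,0],[0,0,0],[0,0,0],[0,0,0],[0,0,0],[0,0,0],[0,0,0],[0,0,0]],"grip":[0,0,0,0,0,0,0,0,0,0]}' | head -4; done
python3 -m pendant '{"travel":[[-0.0002,0,0.0006],[-0.0002,0,0.0006],[-0.0002,0,0.0006],[0,0,0],[0,0,0],[0,0,0],[0,0,0],[0,0,0],[0,0,0],[0,0,0]],"angular":[[0,0,0],[0,0,0],[0,0,0],[0,0,0],[0,0,0],[0,0,0],[0,0,0],[0,0,0],[0,0,0],[0,0,0]],"grip":[0,0,0,0,0,0,0,0,0,0]}' | head -4
```

```text
clock: 10.7
eef_pos: [0.4819, 0.0458, 0.0704]
orientation: [[0.907, -0.258, 0.332], [-0.243, -0.966, -0.088], [0.343, -0.001, -0.939]]
contact_force: [-5.7, 1.9, 7.4]
clock: 11.7
eef_pos: [0.4823, 0.0463, 0.0701]
orientation: [[0.907, -0.259, 0.332], [-0.243, -0.966, -0.087], [0.343, -0.002, -0.939]]
contact_force: [-13.9, 4.5, 18.7]
```

Contact starts at TCP z ≈ 0.0706 and stiffness is about 6 N/mm, so the fingertip sits about 32 mm behind the nominal TCP. I'll lift and go above the new flick start, keeping the tilt.

```bash
python3 -m pendant '{"travel":[[0.0103,0,-0.0282],[0.0103,0,-0.0282],[0.0103,0,-0.0282],[0.014,0.021,0.005],[0.014,0.021,0.005],[0.014,0.021,0.005],[0,0,0],[0,0,0],[0,0,0],[0,0,0]],"angular":[[0,0,0],[0,0,0],[0,0,0],[0,0,0],[0,0,0],[0,0,0],[0,0,0],[0,0,0],[0,0,0],[0,0,0]],"grip":[0,0,0,0,0,0,0,0,0,0]}'
cat > to.py <<'E'
import sys
from h import *
d,n,z=map(float,sys.argv[1:4]); c=np.array([.555,.026])
o=robot.get_obs();R=o["orientation"];t=np.radians(-15);D=np.array([np.cos(t),np.sin(t)]);N=np.array([D[1],-D[0]])
S=np.r_[c+d*D+n*N,z]; q=o["eef_pos"]-np.r_[c,0]; print("now d,n,z",q[:2]@D,q[:2]@N,q[2]); print("tool shift",(R.T@(S-o["eef_pos"])).round(4)); print("u in tool",(R.T@np.r_[D,0]).round(3),"up",R[2].round(3))
E
python3 to.py -.031 .062 .083; python3 ang.py 1
```

```text
clock: 12.7
eef_pos: [0.5082, -0.0261, 0.1575]
orientation: [[0.908, -0.257, 0.331], [-0.242, -0.966, -0.088], [0.343, -0.0, -0.939]]
contact_force: [0.3, 0.4, 1.4]
width: 0.001
grasp_force: 0.0
now d,n,z -0.031746283434641434 0.06240327495323407 0.15753124710482266
tool shift [-0.0248 -0.0004  0.0703]
u in tool [0.939 0.002 0.343] up [ 0.343 -0.    -0.939]
scene 12.7 [(180, 188), (199, 250)]
top 12.75 [(176, 229)]
12.8 [ 0.5083 -0.0261  0.1577]
```

```bash
python3 -m pendant '{"travel":[[-0.0062,0,0.0176],[-0.0062,0,0.0176],[-0.0062,0,0.0176],[-0.0062,0,0.0176],[0,0,0],[0,0,0],[0,0,0],[0,0,0],[0,0,0],[0,0,0]],"angular":[[0,0,0],[0,0,0],[0,0,0],[0,0,0],[0,0,0],[0,0,0],[0,0,0],[0,0,0],[0,0,0],[0,0,0]],"grip":[0,0,0,0,0,0,0,0,0,0]}' | sed -n '1,2p;4p'; python3 to.py -.031 .062 .083
```

```text
clock: 13.8
eef_pos: [0.5097, -0.0271, 0.0838]
contact_force: [0.2, 0.6, 0.4]
now d,n,z -0.03004848201425968 0.06302411543526977 0.08383461745737078
tool shift [-0.0012 -0.001   0.0005]
u in tool [0.939 0.001 0.344] up [ 0.344 -0.    -0.939]
```

```bash
python3 -m pendant '{"travel":[[0.0047,0,0.0017],[0.0094,0,0.0034],[0.0113,0,0.0041],[0.0113,0,0.0041],[0.0103,0,-0.0282],[0.0103,0,-0.0282],[0.0103,0,-0.0282],[-0.0263,-0.0207,-0.0096],[-0.0263,-0.0207,-0.0096],[-0.0263,-0.0207,-0.0096]],"angular":[[0,0,0],[0,0,0],[0,0,0],[0,0,0],[0,0,0],[0,0,0],[0,0,0],[0,0,0],[0,0,0],[0,0,0]],"grip":[0,0,0,0,0,0,0,0,0,0]}'; python3 ang.py 4
```

```text
clock: 14.8
eef_pos: [0.482, 0.0449, 0.1739]
orientation: [[0.907, -0.26, 0.332], [-0.244, -0.966, -0.089], [0.344, -0.0, -0.939]]
contact_force: [0.5, 0.8, 0.2]
width: -0.0
grasp_force: 0.0
scene 14.8 [(162, 202), (249, 262), (307, 316)]
top 14.85 [(156, 168), (176, 178), (315, 319)]
scene 14.9 [(163, 209), (257, 270), (320, 329)]
top 14.95 [(153, 172), (175, 181), (327, 332)]
scene 15.0 [(161, 191), (203, 217), (266, 277), (333, 342)]
top 15.05 [(154, 182), (340, 344)]
scene 15.1 [(160, 191), (213, 226), (274, 283), (346, 355)]
top 15.15 [(154, 183), (353, 357)]
15.2 [0.4825 0.0438 0.1733]
```

It is spinning at about 2.2 rad/s. While it runs I'll come down to hover and measure the arm's response with one 10 mm row.

```bash
python3 -m pendant '{"travel":[[-0.0084,0,0.023],[-0.0084,0,0.023],[-0.0084,0,0.023],[0,0,0],[0,0,0],[0,0,0],[0,0,0],[0,0,0],[0,0,0],[-0.0034,0,0.0094]],"angular":[[0,0,0],[0,0,0],[0,0,0],[0,0,0],[0,0,0],[0,0,0],[0,0,0],[0,0,0],[0,0,0],[0,0,0]],"grip":[0,0,0,0,0,0,0,0,0,0]}' | sed -n '1,2p;4p'
cat > track.py <<'E'
from h import *
import sys
C=np.array([.555,.026]); m=eyes.camera_model("top"); d=np.arange(0,360,.5)
def ang(im):
    v=np.mean([samp(im,m,C,r,d,.102) for r in (.08,.087,.094,.101)],0)
    k=np.where(v<110)[0]; s=np.split(k,np.where(np.diff(k)>1)[0]+1)
    out=[]
    for x in s:
        if 6<=len(x)<=22:
            w=110-v[x]; out.append((round(float((d[x]*w).sum()/w.sum()),2),len(x)))
    return out
if __name__=="__main__":
    for i in range(int(sys.argv[1])):
        o=robot.get_obs(); im=eyes.camera("top"); print(round(o["clock"],3),o["eef_pos"].round(4)[[0,2]],o["contact_force"].round(1)[2],ang(im))
        cv2.imwrite(f"pics/t_{o['clock']:.2f}.png",im)
    print(robot.get_obs()["clock"])
E
python3 track.py 7
```

```text
clock: 16.2
eef_pos: [0.4835, 0.0447, 0.0917]
contact_force: [0.3, -0.7, 0.1]
16.2 [0.4835 0.0917] 0.1 [(120.27, 10)]
16.25 [0.4813 0.0883] -1.5 [(125.91, 11)]
16.3 [0.4807 0.0879] 0.0 [(131.36, 11)]
16.35 [0.4809 0.0884] 0.0 [(136.59, 11)]
16.4 [0.4813 0.0889] -0.2 [(142.59, 13)]
16.45 [0.4816 0.0893] 1.2 [(147.94, 16)]
16.5 [0.4818 0.0897] -0.8 []
16.55
```

It slows as stated. The next pass comes near t≈19.8 s at about 1.3 rad/s, and a further turn would not be reached, so I brake there. I'll lower to a close hover and track.

```bash
python3 -m pendant '{"travel":[[0,0,0],[0,0,0],[0,0,0],[-0.0007,0,0.0019],[-0.0007,0,0.0019],[-0.0007,0,0.0019],[-0.0007,0,0.0019],[0,0,0],[0,0,0],[0,0,0]],"angular":[[0,0,0],[0,0,0],[0,0,0],[0,0,0],[0,0,0],[0,0,0],[0,0,0],[0,0,0],[0,0,0],[0,0,0]],"grip":[0,0,0,0,0,0,0,0,0,0]}' | sed -n '1,2p;4p'
python3 track.py 4
```

```text
clock: 17.55
eef_pos: [0.4819, 0.0446, 0.0818]
contact_force: [0.5, -1.5, -0.1]
17.55 [0.4819 0.0818] -0.1 [(255.9, 11)]
17.6 [0.482  0.0819] -0.2 [(260.41, 11)]
17.65 [0.482  0.0819] -0.3 [(264.85, 11)]
17.7 [0.482  0.0819] 0.9 [(269.55, 11)]
17.75
```

```bash
python3 track.py 14 | tee t2.txt; cat > fit.py <<'E'
import numpy as np,re,sys
from scipy.optimize import least_squares
D=[(14.85,317),(14.95,329.5),(15.05,342),(15.15,355),(16.2,480.27),(16.25,485.91),(16.3,491.36),(16.35,496.59),(16.4,502.59),(17.55,615.9),(17.6,620.41),(17.65,624.85),(17.7,629.55)]
for l in open("t2.txt"):
    q=re.match(r"([\d.]+) .*\[\(([\d.]+), \d+\)\]$",l.strip())
    if q: D.append((float(q[1]),float(q[2])+(360 if float(q[2])>200 else 720)))
D=np.array(D); t0=18.4
def th(p,t): w=p[1]; b=.05; a=p[2]; t=t-t0; return p[0]+np.degrees((w+a/b)*(1-np.exp(-b*t))/b-a/b*t)
f=least_squares(lambda p:(th(p,D[:,0])-D[:,1])/1.,[700,1.6,.1],loss='soft_l1')
print(f.x,(th(f.x,D[:,0])-D[:,1]).round(1))
T=np.arange(18.5,21,.001); 
for A in (95.2,95.6,96.4):
    i=np.searchsorted(th(f.x,T),A+720); print(A,T[i],"rate deg/s",(th(f.x,T[i]+.05)-th(f.x,T[i]-.05))*10)
E
python3 fit.py
```

```text
17.75 [0.482  0.0818] 0.9 [(274.06, 11)]
17.8 [0.4819 0.0818] -0.0 [(278.47, 11)]
17.85 [0.4819 0.0818] -0.4 [(282.96, 11)]
17.9 [0.4819 0.0818] -0.4 [(287.46, 11)]
17.95 [0.4819 0.0818] 0.1 [(292.02, 11)]
18.0 [0.4819 0.0817] 0.4 [(296.21, 11)]
18.05 [0.4819 0.0817] 0.1 [(300.56, 11)]
18.1 [0.4819 0.0817] -0.4 [(305.0, 11)]
18.15 [0.4819 0.0817] 0.2 [(309.39, 11)]
18.2 [0.4819 0.0817] -0.9 [(313.79, 12)]
18.25 [0.4819 0.0817] 0.1 [(318.04, 11)]
18.3 [0.4819 0.0817] -0.5 [(322.38, 11)]
18.35 [0.4819 0.0817] 0.0 [(326.59, 12)]
18.4 [0.4819 0.0817] 0.0 [(330.76, 12)]
18.45
[6.89853307e+02 1.41018389e+00 1.54488735e-01] [-0.2  0.3  0.6  0.3 -0.5 -0.7 -0.6 -0.4 -1.   0.6  0.6  0.7  0.5  0.5
  0.6  0.5  0.4  0.2  0.3  0.2  0.  -0.1 -0.4 -0.5 -0.7 -0.8 -0.9]
95.2 20.204000000002083 rate deg/s 58.55970258422644
95.6 20.21000000000209 rate deg/s 58.489035959144076
96.4 20.224000000002107 rate deg/s 58.32422958833149
```

```bash
python3 track.py 12 | tee -a t2.txt | tail -7; sed -i 's/^def th.*/def th(p,t):\n    w=p[1]; b=.05; a=p[2]; t=t-t0; x=p[0]+np.degrees((w+a\/b)*(1-np.exp(-b*t))\/b-a\/b*t); r=np.radians(x); return x+p[3]*np.cos(r)+p[4]*np.sin(r)/; s/\[700,1.6,.1\]/[700,1.6,.1,0,0]/' fit.py; python3 fit.py
```

```text
18.75 [0.4819 0.0817] 0.2 [(0.94, 6), (358.68, 6)]
18.8 [0.4819 0.0817] -0.2 [(4.21, 11)]
18.85 [0.4819 0.0817] 0.7 [(8.06, 11)]
18.9 [0.4819 0.0817] -0.0 [(12.26, 10)]
18.95 [0.4819 0.0817] 0.3 [(16.32, 11)]
19.0 [0.4819 0.0817] 0.9 [(20.2, 11)]
19.05
[ 6.92392002e+02  1.47226189e+00  1.20735201e-01 -1.19162821e+00
  1.04809758e+00] [-0.2  0.1  0.2 -0.1  0.1 -0.   0.   0.2 -0.4 -0.   0.   0.1 -0.  -0.
  0.   0.  -0.  -0.2  0.1  0.1  0.  -0.  -0.1 -0.  -0.1  0.   0.1 -0.
  0.1 -0.2  0.  -0.1 -0.1 -0.1  0.2  0.  -0.   0.1]
95.2 20.009000000001844 rate deg/s 68.44452210906525
95.6 20.01500000000185 rate deg/s 68.37236297048094
96.4 20.027000000001866 rate deg/s 68.2279876542134
```

The model fits to 0.1°. Accounting for the small centre bias, the pointer corresponds to a measured angle of 96.9°. Contact has to come at t≈20.024, so the brake stroke is the last row of this call.

```bash
python3 -m pendant '{"travel":[[-0.00046,0,0.00127],[-0.00046,0,0.00127],[-0.00046,0,0.00127],[-0.00046,0,0.00127],[0,0,0],[0,0,0],[0,0,0],[0,0,0],[0,0,0],[-0.0034,0,0.0094]],"angular":[[0,0,0],[0,0,0],[0,0,0],[0,0,0],[0,0,0],[0,0,0],[0,0,0],[0,0,0],[0,0,0],[0,0,0]],"grip":[0,0,0,0,0,0,0,0,0,0]}' | sed -n '1,2p;4p'; python3 track.py 6
```

```text
clock: 20.05
eef_pos: [0.4842, 0.0446, 0.0694]
contact_force: [-46.5, 13.0, 81.5]
20.05 [0.4842 0.0694] 81.5 [(96.19, 10)]
20.1 [0.4841 0.07  ] 22.7 [(95.9, 11)]
20.15 [0.4841 0.0701] 20.8 [(95.85, 11)]
20.2 [0.4841 0.0701] 20.7 [(95.87, 11)]
20.25 [0.4841 0.0701] 21.2 [(95.86, 11)]
20.3 [0.4841 0.0701] 20.8 [(95.87, 11)]
20.35
```

It stopped at about 95.9°, within roughly 1° of the pointer. I'll lift clear and check.

```bash
python3 -m pendant '{"travel":[[0.0034,0,-0.0094],[0.0103,0,-0.0282],[0.0103,0,-0.0282],[0.0103,0,-0.0282],[-0.03,0,-0.012],[-0.03,0,-0.012],[0,0,0],[0,0,0],[0,0,0],[0,0,0]],"angular":[[0,0,0],[0,0,0],[0,0,0],[0,0,0],[0,0,0],[0,0,0],[0,0,0],[0,0,0],[0,0,0],[0,0,0]],"grip":[0,0,0,0,0,0,0,0,0,0]}'; python3 track.py 8; python3 - <<'E'
import cv2,glob,numpy as np
from h import *
s=eyes.camera("scene"); t=cv2.imread(sorted(glob.glob("pics/t_21*.png"))[-1])
cv2.imwrite("pics/fin.png",np.hstack([cv2.resize(t[190:290,240:320],None,fx=5,fy=5,interpolation=2),cv2.resize(s[220:320,290:370],None,fx=5,fy=5,interpolation=2)]))
E
```

```text
clock: 21.35
eef_pos: [0.4199, 0.061, 0.168]
orientation: [[0.908, -0.259, 0.33], [-0.243, -0.966, -0.089], [0.342, 0.0, -0.94]]
contact_force: [-0.1, 0.5, 0.4]
width: -0.001
grasp_force: 0.0
21.35 [0.4199 0.168 ] 0.4 [(104.66, 11)]
21.4 [0.4198 0.168 ] 0.5 [(104.97, 11)]
21.45 [0.4198 0.168 ] -0.9 [(105.18, 11)]
21.5 [0.4197 0.168 ] 0.4 [(105.44, 11)]
21.55 [0.4197 0.1681] -0.5 [(105.6, 11)]
21.6 [0.4197 0.1681] -0.8 [(105.85, 11)]
21.65 [0.4196 0.1682] -0.3 [(105.99, 11)]
21.7 [0.4196 0.1683] 0.1 [(106.14, 11)]
21.75
```

View pics/fin.png

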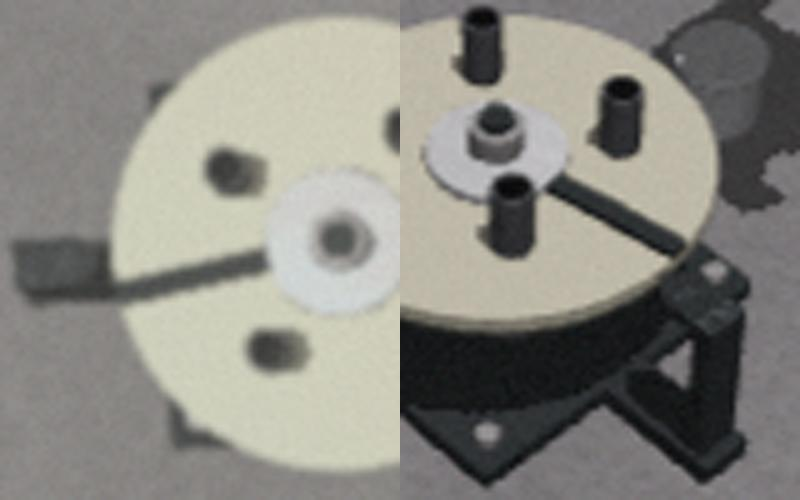

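The top view shows the bar end below the pointer's axis by about 9°: the quick lift dragged the rotor off the mark, and it is creeping at about 3°/s. It has not been handed in and 42 s remain. Pushing it back is forbidden, so I'll repeat the whole flick, pass and brake sequence and lift off very slowly this time.

```bash
python3 to.py -.0300 .063 .1638
```

```text
now d,n,z -0.13992109848359602 0.00107680546891144 0.16832055675143398
tool shift [0.1017 0.062  0.0419]
u in tool [0.939 0.    0.343] up [ 0.343  0.    -0.939]
```

```bash
python3 -m pendant '{"travel":[[0.0254,0.0155,0.0105],[0.0254,0.0155,0.0105],[0.0254,0.0155,0.0105],[0.0254,0.0155,0.0105],[-0.0069,0,0.0188],[-0.0069,0,0.0188],[-0.0069,0,0.0188],[-0.0068,0,0.0187],[0,0,0],[0,0,0]],"angular":[[0,0,0],[0,0,0],[0,0,0],[0,0,0],[0,0,0],[0,0,0],[0,0,0],[0,0,0],[0,0,0],[0,0,0]],"grip":[0,0,0,0,0,0,0,0,0,0]}' | sed -n '1,2p;4p'; python3 track.py 5; python3 to.py -.03 .063 .0838
```

```text
clock: 22.8
eef_pos: [0.5095, -0.027, 0.0838]
contact_force: [0.3, -0.2, 0.6]
22.8 [0.5095 0.0838] 0.6 [(106.96, 11)]
22.85 [0.5103 0.085 ] 0.2 [(106.98, 11)]
22.9 [0.5106 0.0855] -0.7 [(106.97, 11)]
22.95 [0.5107 0.0856] -0.6 [(106.99, 11)]
23.0 [0.5107 0.0856] 0.9 [(106.97, 11)]
23.05
now d,n,z -0.029269266230618294 0.06281558668881444 0.08532908074442382
tool shift [-0.0012  0.0002  0.0012]
u in tool [0.939 0.001 0.345] up [ 0.345 -0.    -0.939]
```

Pose, sleeve geometry and rest state match the first flick, so I repeat it exactly.

```bash
python3 -m pendant '{"travel":[[0.0047,0,0.0017],[0.0094,0,0.0034],[0.0113,0,0.0041],[0.0113,0,0.0041],[0.0103,0,-0.0282],[0.0103,0,-0.0282],[0.0103,0,-0.0282],[-0.0263,-0.0207,-0.0096],[-0.0263,-0.0207,-0.0096],[-0.0263,-0.0207,-0.0096]],"angular":[[0,0,0],[0,0,0],[0,0,0],[0,0,0],[0,0,0],[0,0,0],[0,0,0],[0,0,0],[0,0,0],[0,0,0]],"grip":[0,0,0,0,0,0,0,0,0,0]}'| sed -n '1,2p;4p'; python3 track.py 6 | tee t3.txt
```

```text
clock: 24.05
eef_pos: [0.4825, 0.045, 0.1748]
contact_force: [0.0, 0.1, -0.2]
24.05 [0.4825 0.1748] -0.2 [(210.04, 11)]
24.1 [0.48   0.1739] -0.4 [(177.08, 12), (215.48, 11)]
24.15 [0.4815 0.1742] 0.5 [(177.86, 17), (220.97, 11)]
24.2 [0.4824 0.1745] -0.2 [(226.21, 12)]
24.25 [0.4828 0.1745] 0.6 [(231.62, 11)]
24.3 [0.483  0.1745] 0.9 [(236.83, 11)]
24.35
```

The second flick gave only about 1.9 rad/s, so the rotor would stop just short of a full pass plus a second arrival. It is still turning, so I'll flick the same sleeve once more before it stops, for a clean pass and brake. I go back above the flick start and track.

```bash
python3 -m pendant '{"travel":[[0.0159,0.021,0.0088],[0.0159,0.021,0.0088],[0.0159,0.021,0.0088],[0,0,0],[0,0,0],[0,0,0],[0,0,0],[0,0,0],[0,0,0],[0,0,0]],"angular":[[0,0,0],[0,0,0],[0,0,0],[0,0,0],[0,0,0],[0,0,0],[0,0,0],[0,0,0],[0,0,0],[0,0,0]],"grip":[0,0,0,0,0,0,0,0,0,0]}'| sed -n '1,2p'; python3 to.py -.03 .063 .1638; python3 track.py 4 | tee -a t3.txt
cat > fit3.py <<'E'
import numpy as np,re,sys
from scipy.optimize import least_squares
fn,t0,minth=sys.argv[1],float(sys.argv[2]),float(sys.argv[3]); D=[];prev=None
a,b,A,B=.1207,.05,-1.19,1.05
for l in open(fn):
    q=re.match(r"([\d.]+) ",l)
    c=[float(x) for x in re.findall(r"\(([\d.]+), \d+\)",l)]
    if not q or not c: continue
    D.append((float(q[1]),c))
def th(p,t): t=t-t0; return p[0]+np.degrees((p[1]+a/b)*(1-np.exp(-b*t))/b-a/b*t)
def me(x): r=np.radians(x); return x+A*np.cos(r)+B*np.sin(r)
def res(p,out=False):
    r=[]
    for t,c in D:
        e=[(x-me(th(p,t))+180)%360-180 for x in c]; r.append(min(e,key=abs))
    return np.array(r)
g=[float(sys.argv[4]),float(sys.argv[5])]
f=least_squares(res,g,loss='soft_l1',f_scale=.3); print("p",f.x,"res",res(f.x).round(1))
T=np.arange(t0,t0+20,.001); X=th(f.x,T); W=(f.x[1]+a/b)*np.exp(-b*(T-t0))-a/b
for tgt in map(float,sys.argv[6:]):
    i=np.searchsorted(np.where(W>0,X,1e9),tgt); print(tgt,round(T[i],3),"w",round(W[i],3)) if W[i]>0 else print(tgt,"never")
print("stops at",X[W>0][-1],T[W>0][-1])
E
python3 fit3.py t3.txt 24.2 0 226 1.9 456 650 740 816
```

```text
clock: 25.35
eef_pos: [0.5179, -0.0298, 0.1656]
now d,n,z -0.02139416137773332 0.06352379847662407 0.1656173396381131
tool shift [-0.0087 -0.0005 -0.0012]
u in tool [0.939 0.001 0.343] up [ 0.343 -0.    -0.939]
25.35 [0.5179 0.1656] 0.0 [(343.19, 11)]
25.4 [0.5179 0.1656] -0.9 [(347.9, 11)]
25.45 [0.5179 0.1656] 0.6 [(352.44, 12)]
25.5 [0.5179 0.1656] 0.2 [(357.61, 9)]
25.55
p [226.1796593    1.91751214] res [-0.  -0.   0.1 -0.   0.  -0.   0.1  0.  -0.3  0.1]
456.0 26.607 w 1.426
650.0 29.527 w 0.905
740.0 31.67 w 0.567
816.0 never
stops at 806.255306524817 35.89200000001429
```

```bash
python3 -m pendant '{"travel":[[-0.0043,0,-0.0006],[-0.0044,0,-0.0006],[0,0,0],[0,0,0],[0,0,0],[0,0,0],[0,0,0],[0,0,0],[0,0,0],[0,0,0]],"angular":[[0,0,0],[0,0,0],[0,0,0],[0,0,0],[0,0,0],[0,0,0],[0,0,0],[0,0,0],[0,0,0],[0,0,0]],"grip":[0,0,0,0,0,0,0,0,0,0]}'| sed -n '1,2p'; python3 -m pendant '{"travel":[[0,0,0],[0,0,0],[0,0,0],[0,0,0],[0,0,0],[0,0,0],[0,0,0],[0,0,0],[0,0,0],[0,0,0]],"angular":[[0,0,0],[0,0,0],[0,0,0],[0,0,0],[0,0,0],[0,0,0],[0,0,0],[0,0,0],[0,0,0],[0,0,0]],"grip":[0,0,0,0,0,0,0,0,0,0]}'| sed -n '1,2p';python3 -m pendant '{"travel":[[0,0,0],[0,0,0],[0,0,0],[0,0,0],[0,0,0],[0,0,0],[0,0,0],[0,0,0],[0,0,0],[0,0,0]],"angular":[[0,0,0],[0,0,0],[0,0,0],[0,0,0],[0,0,0],[0,0,0],[0,0,0],[0,0,0],[0,0,0],[0,0,0]],"grip":[0,0,0,0,0,0,0,0,0,0]}'| sed -n '1,2p'; python3 track.py 7 | tee -a t3.txt; python3 fit3.py t3.txt 24.2 0 226 1.9 650;python3 to.py -.03 .063 .0838
```

```text
clock: 26.55
eef_pos: [0.5097, -0.028, 0.1636]
clock: 27.55
eef_pos: [0.5096, -0.028, 0.1636]
clock: 28.55
eef_pos: [0.5097, -0.028, 0.1636]
28.55 [0.5097 0.1636] -0.1 []
28.6 [0.5096 0.1636] 0.1 []
28.65 [0.5096 0.1636] -0.3 [(239.66, 14)]
28.7 [0.5096 0.1636] 0.3 [(243.1, 13)]
28.75 [0.5096 0.1636] 0.0 [(246.24, 12)]
28.8 [0.5096 0.1636] -0.5 [(249.17, 11)]
28.85 [0.5096 0.1636] 0.3 [(252.01, 11)]
28.9
p [226.19448206   1.91661206] res [-0.1 -0.   0.1 -0.1  0.  -0.   0.2  0.1 -0.2  0.1 -0.7 -0.1  0.1  0.1
  0.1]
650.0 29.532 w 0.903
stops at 805.8135927253065 35.88800000001429
now d,n,z -0.02986941485157172 0.06388342128878276 0.16360873007663607
tool shift [-0.0275 -0.0009  0.0749]
u in tool [0.939 0.001 0.343] up [ 0.343  0.    -0.939]
```

```bash
python3 track.py 4 >> t3.txt; python3 -m pendant '{"travel":[[-0.0088,0,0.0181],[-0.0069,0,0.0188],[-0.0069,0,0.0188],[-0.0068,0,0.0187],[0,0,0],[0.0085,0,0.0031],[0.0117,0,0.0043],[0.0117,0,0.0043],[0.0117,0,0.0043],[0.0103,0,-0.0282]],"angular":[[0,0,0],[0,0,0],[0,0,0],[0,0,0],[0,0,0],[0,0,0],[0,0,0],[0,0,0],[0,0,0],[0,0,0]],"grip":[0,0,0,0,0,0,0,0,0,0]}'; python3 -m pendant '{"travel":[[0.0103,0,-0.0282],[0.0103,0,-0.0282],[-0.0276,-0.0213,-0.0101],[-0.0276,-0.0213,-0.0101],[-0.0276,-0.0213,-0.0101],[0,0,0],[0,0,0],[0,0,0],[0,0,0],[0,0,0]],"angular":[[0,0,0],[0,0,0],[0,0,0],[0,0,0],[0,0,0],[0,0,0],[0,0,0],[0,0,0],[0,0,0],[0,0,0]],"grip":[0,0,0,0,0,0,0,0,0,0]}' | sed -n '1,2p;4p'; python3 track.py 5 | tee t4.txt; python3 to.py -.0750 .0005 .0817
```

```text
clock: 30.1
eef_pos: [0.5519, -0.0397, 0.1112]
orientation: [[0.909, -0.259, 0.326], [-0.243, -0.966, -0.088], [0.337, 0.001, -0.941]]
contact_force: [-0.1, 0.6, -0.5]
width: -0.003
grasp_force: 0.0
clock: 31.1
eef_pos: [0.4843, 0.0443, 0.1738]
contact_force: [0.0, -0.2, 0.7]
31.1 [0.4843 0.1738] 0.7 [(116.18, 11)]
31.15 [0.4842 0.1737] 0.4 [(122.52, 11)]
31.2 [0.484  0.1736] -0.7 [(128.81, 11)]
31.25 [0.484  0.1735] 0.4 [(135.1, 12)]
31.3 [0.4839 0.1735] 0.9 [(141.44, 13)]
31.35
now d,n,z -0.07359301361199982 0.0002445926090534384 0.17354956849935285
tool shift [-0.0328  0.0002  0.0858]
u in tool [0.94  0.    0.343] up [ 0.343  0.    -0.94 ]
```

Now it spins at 2.2 rad/s and has passed the pointer. The pass two turns on should come at only about 0.45 rad/s, which is ideal for braking. I'll go to hover and wait.

```bash
python3 -m pendant '{"travel":[[-0.0075,0,0.0205],[-0.0075,0,0.0205],[-0.0075,0,0.0205],[-0.0075,0,0.0205],[0,0,0],[0,0,0],[0,0,0],[0,0,0],[0,0,0],[0,0,0]],"angular":[[0,0,0],[0,0,0],[0,0,0],[0,0,0],[0,0,0],[0,0,0],[0,0,0],[0,0,0],[0,0,0],[0,0,0]],"grip":[0,0,0,0,0,0,0,0,0,0]}'| sed -n '1,2p'; python3 track.py 3 | tee -a t4.txt
python3 -m pendant '{"travel":[[0,0,0],[0,0,0],[0,0,0],[0,0,0],[0,0,0],[0,0,0],[0,0,0],[0,0,0],[0,0,0],[0,0,0]],"angular":[[0,0,0],[0,0,0],[0,0,0],[0,0,0],[0,0,0],[0,0,0],[0,0,0],[0,0,0],[0,0,0],[0,0,0]],"grip":[0,0,0,0,0,0,0,0,0,0]}'| sed -n '1,2p'; python3 -m pendant '{"travel":[[0,0,0],[0,0,0],[0,0,0],[0,0,0],[0,0,0],[0,0,0],[0,0,0],[0,0,0],[0,0,0],[0,0,0]],"angular":[[0,0,0],[0,0,0],[0,0,0],[0,0,0],[0,0,0],[0,0,0],[0,0,0],[0,0,0],[0,0,0],[0,0,0]],"grip":[0,0,0,0,0,0,0,0,0,0]}'| sed -n '1,2p';python3 track.py 4 | tee -a t4.txt;  python3 fit3.py t4.txt 31.2 0 128 2.19 456 815.75; python3 to.py -.0750 .0005 .0763
```

```text
clock: 32.35
eef_pos: [0.4842, 0.0451, 0.0872]
32.35 [0.4842 0.0872] -1.0 [(260.32, 11)]
32.4 [0.484 0.087] -0.4 [(265.55, 11)]
32.45 [0.4839 0.0868] -0.1 [(270.88, 11)]
32.5
clock: 33.5
eef_pos: [0.4838, 0.0451, 0.0864]
clock: 34.5
eef_pos: [0.4837, 0.0451, 0.0864]
34.5 [0.4837 0.0864] -0.8 [(109.41, 11)]
34.55 [0.4837 0.0864] 0.2 [(113.65, 11)]
34.6 [0.4837 0.0864] 0.6 [(117.84, 11)]
34.65 [0.4837 0.0864] -0.3 [(121.98, 11)]
34.7
p [127.30584734   2.15953004] res [-0.1 -0.1 -0.1  0.   0.2  0.1 -0.   0.  -0.   0.  -0.  -0. ]
456.0 34.358 w 1.491
815.75 41.707 w 0.291
stops at 834.3168618761857 43.98000000001562
now d,n,z -0.07376522331479321 2.1323335277305186e-05 0.08639082357836433
tool shift [-0.0046  0.0005  0.0091]
u in tool [0.939 0.001 0.343] up [ 0.343  0.    -0.939]
```

```bash
I() { :; }
python3 -m pendant '{"travel":[[0,0,0],[0,0,0],[0,0,0],[0,0,0],[0,0,0],[0,0,0],[0,0,0],[0,0,0],[0,0,0],[0,0,0]],"angular":[[0,0,0],[0,0,0],[0,0,0],[0,0,0],[0,0,0],[0,0,0],[0,0,0],[0,0,0],[0,0,0],[0,0,0]],"grip":[0,0,0,0,0,0,0,0,0,0]}'| sed -n '1,2p'; python3 -m pendant '{"travel":[[0,0,0],[0,0,0],[0,0,0],[0,0,0],[0,0,0],[0,0,0],[0,0,0],[0,0,0],[0,0,0],[0,0,0]],"angular":[[0,0,0],[0,0,0],[0,0,0],[0,0,0],[0,0,0],[0,0,0],[0,0,0],[0,0,0],[0,0,0],[0,0,0]],"grip":[0,0,0,0,0,0,0,0,0,0]}'| sed -n '1,2p'; python3 track.py 2 | tee -a t4.txt
python3 -m pendant '{"travel":[[-0.0005,0,0.0014],[-0.0005,0,0.0014],[-0.0005,0,0.0014],[-0.0005,0,0.0014],[-0.0005,0,0.0014],[-0.0005,0,0.0014],[-0.0005,0,0.0014],[-0.0005,0,0.0014],[0,0,0],[0,0,0]],"angular":[[0,0,0],[0,0,0],[0,0,0],[0,0,0],[0,0,0],[0,0,0],[0,0,0],[0,0,0],[0,0,0],[0,0,0]],"grip":[0,0,0,0,0,0,0,0,0,0]}'| sed -n '1,2p'; python3 -m pendant '{"travel":[[0,0,0],[0,0,0],[0,0,0],[0,0,0],[0,0,0],[0,0,0],[0,0,0],[0,0,0],[0,0,0],[0,0,0]],"angular":[[0,0,0],[0,0,0],[0,0,0],[0,0,0],[0,0,0],[0,0,0],[0,0,0],[0,0,0],[0,0,0],[0,0,0]],"grip":[0,0,0,0,0,0,0,0,0,0]}'| sed -n '1,2p'; python3 track.py 6 | tee -a t4.txt; python3 fit3.py t4.txt 31.2 0 128 2.19 815.75
```

```text
clock: 35.7
eef_pos: [0.4838, 0.0451, 0.0864]
clock: 36.7
eef_pos: [0.4837, 0.0451, 0.0864]
36.7 [0.4837 0.0864] -0.7 [(265.88, 11)]
36.75 [0.4837 0.0864] -0.6 [(269.06, 12)]
36.8
clock: 37.8
eef_pos: [0.4838, 0.0451, 0.0745]
clock: 38.8
eef_pos: [0.4838, 0.0451, 0.0745]
38.8 [0.4838 0.0745] -0.6 [(13.46, 11)]
38.85 [0.4838 0.0745] -0.9 [(15.73, 10)]
38.9 [0.4838 0.0745] -0.3 [(17.69, 11)]
38.95 [0.4838 0.0745] 0.7 [(19.78, 10)]
39.0 [0.4838 0.0745] -0.3 [(21.86, 11)]
39.05 [0.4838 0.0745] -0.1 [(23.9, 11)]
39.1
p [127.09797131   2.16373736] res [ 0.1  0.1  0.2  0.2  0.4  0.  -0.1 -0.1 -0.5 -0.5 -0.6 -0.6 -0.7 -0.5
  0.1  0.2  0.1  0.2  0.2  0.3]
815.75 41.605 w 0.307
stops at 836.3866478118186 43.99800000001564
```

```bash
python3 -m pendant '{"travel":[[-0.0002,0,0.00055],[-0.0002,0,0.00055],[-0.0002,0,0.00055],[-0.0002,0,0.00055],[0,0,0],[0,0,0],[0,0,0],[0,0,0],[0,0,0],[0,0,0]],"angular":[[0,0,0],[0,0,0],[0,0,0],[0,0,0],[0,0,0],[0,0,0],[0,0,0],[0,0,0],[0,0,0],[0,0,0]],"grip":[0,0,0,0,0,0,0,0,0,0]}'| sed -n '1,2p;4p'; python3 track.py 7 | tee -a t4.txt; grep -E '^(38.[89]|39|4[0-9])' t4.txt > t5.txt; python3 fit3.py t5.txt 40 0 781 .5 455.75 815.75
```

```text
clock: 40.1
eef_pos: [0.4838, 0.0451, 0.0722]
contact_force: [0.0, 0.2, 0.2]
40.1 [0.4838 0.0722] 0.2 [(61.74, 10)]
40.15 [0.4838 0.0722] 1.2 [(63.33, 11)]
40.2 [0.4838 0.0722] 0.4 [(64.78, 10)]
40.25 [0.4838 0.0722] -0.8 [(66.2, 11)]
40.3 [0.4838 0.0722] 0.3 [(67.83, 11)]
40.35 [0.4838 0.0722] 0.3 [(69.35, 10)]
40.4 [0.4838 0.0722] 0.1 [(70.84, 11)]
40.45
p [7.78283624e+02 5.48023520e-01] res [-0.   0.1 -0.  -0.  -0.  -0.   0.   0.  -0.  -0.1 -0.   0.   0.1]
455.75 40.0 w 0.548
815.75 41.484 w 0.336
stops at 840.334050436977 44.090999999990466
```

```bash
python3 track.py 1; python3 -m pendant '{"travel":[[0,0,0],[0,0,0],[0,0,0],[0,0,0],[0,0,0],[0,0,0],[0,0,0],[0,0,0],[0,0,0],[-0.0011,0,0.003]],"angular":[[0,0,0],[0,0,0],[0,0,0],[0,0,0],[0,0,0],[0,0,0],[0,0,0],[0,0,0],[0,0,0],[0,0,0]],"grip":[0,0,0,0,0,0,0,0,0,0]}'| sed -n '1,2p;4p'; python3 track.py 6
```

```text
40.45 [0.4838 0.0722] -0.8 [(72.21, 10)]
40.5
clock: 41.5
eef_pos: [0.4846, 0.0451, 0.0701]
contact_force: [-13.2, 3.9, 22.4]
41.5 [0.4846 0.0701] 22.4 [(96.99, 11)]
41.55 [0.4846 0.0703] 8.8 [(96.81, 11)]
41.6 [0.4846 0.0704] 7.3 [(96.81, 11)]
41.65 [0.4846 0.0704] 8.0 [(96.79, 11)]
41.7 [0.4846 0.0704] 6.7 [(96.82, 11)]
41.75 [0.4846 0.0704] 8.1 [(96.8, 11)]
41.8
```

It stopped at 96.8° against a target of 96.9°. Now I release very gently.

```bash
python3 -m pendant '{"travel":[[0.00007,0,-0.0002],[0.00007,0,-0.0002],[0.00007,0,-0.0002],[0.00007,0,-0.0002],[0.00007,0,-0.0002],[0.00007,0,-0.0002],[0.00007,0,-0.0002],[0.00007,0,-0.0002],[0.00007,0,-0.0002],[0.00007,0,-0.0002]],"angular":[[0,0,0],[0,0,0],[0,0,0],[0,0,0],[0,0,0],[0,0,0],[0,0,0],[0,0,0],[0,0,0],[0,0,0]],"grip":[0,0,0,0,0,0,0,0,0,0]}'| sed -n '1,2p;4p'; python3 track.py 4
python3 -m pendant '{"travel":[[0.0002,0,-0.0006],[0.0002,0,-0.0006],[0.0002,0,-0.0006],[0.0002,0,-0.0006],[0.0004,0,-0.0011],[0.0004,0,-0.0011],[0.0004,0,-0.0011],[0.0004,0,-0.0011],[0.0004,0,-0.0011],[0.0004,0,-0.0011]],"angular":[[0,0,0],[0,0,0],[0,0,0],[0,0,0],[0,0,0],[0,0,0],[0,0,0],[0,0,0],[0,0,0],[0,0,0]],"grip":[0,0,0,0,0,0,0,0,0,0]}'| sed -n '1,2p;4p'; python3 track.py 3
```

```text
clock: 42.8
eef_pos: [0.4834, 0.0451, 0.0706]
contact_force: [0.3, -0.4, 0.6]
42.8 [0.4834 0.0706] 0.6 [(97.26, 12)]
42.85 [0.4834 0.0706] 1.3 [(97.28, 10)]
42.9 [0.4834 0.0707] 1.0 [(97.25, 10)]
42.95 [0.4834 0.0707] 0.3 [(97.22, 11)]
43.0
clock: 44.0
eef_pos: [0.4837, 0.0451, 0.0808]
contact_force: [0.6, -0.4, -0.0]
44.0 [0.4837 0.0808] -0.0 [(97.28, 10)]
44.05 [0.4839 0.081 ] 0.3 [(97.3, 11)]
44.1 [0.4839 0.0809] 0.3 [(97.29, 10)]
44.15
```

It is standing still at 97.3°, within about half a degree of the mark. I'll clear the hand and hand the job in.

```bash
python3 -m pendant '{"travel":[[0.005,0,-0.014],[0.0103,0,-0.0282],[0.0103,0,-0.0282],[0.0103,0,-0.0282],[-0.02,0,-0.008],[-0.02,0,-0.008],[0,0,0],[0,0,0],[0,0,0],[0,0,0]],"angular":[[0,0,0],[0,0,0],[0,0,0],[0,0,0],[0,0,0],[0,0,0],[0,0,0],[0,0,0],[0,0,0],[0,0,0]],"grip":[0,0,0,0,0,0,0,0,0,0]}'| sed -n '1,2p;4p'; python3 track.py 3; python3 -c "
from plant import robot; print(robot.close_job())"
```

```text
clock: 45.15
eef_pos: [0.4424, 0.056, 0.1866]
contact_force: [-0.0, -0.5, -0.2]
45.15 [0.4424 0.1866] -0.2 [(97.26, 10)]
45.2 [0.4423 0.1866] 0.2 [(97.22, 10)]
45.25 [0.4423 0.1866] 1.0 [(97.26, 10)]
45.3
the job is handed in; nothing more can be done
None
```

Handed in at 45.3 s: the rotor stands still with its bar within about 0.5° of the pointer and the hand clear, but only on a second attempt — my first stop, about 1° short, slipped some 10° past the mark as I lifted off, so I flicked it again (twice, the second while it was still turning), let the bar pass the pointer twice and braked it in one go.

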